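# Gauge the sprayer standoff with a hooked spring rule

### The arm

A 6-joint arm with a two-finger parallel gripper is mounted at the origin on the work surface. World frame = base frame: x ahead of the robot, y to its left, z up, the work surface at z = 0. Lengths are in m, angles in rad, forces in N, time in s.
With the tool pointing down it reaches from about 0.35 to 0.975 m from the base axis. Payload 7.1 kg.
Tool frame: the origin (TCP) lies at the very end of the fingers, on their centre line; the grasp point (between the pads) lies 19 mm behind it; z points along the fingers, x is the direction in which the jaws open and shut, and the axes are right-handed (so a half turn about z gives the same grasp; the last joint's range is limited). The gripper opens to 88 mm and grips with 3 to 60 N. Pads are 20 mm wide; open, the fingers measure 115 mm over their backs; the gripper's body (75 mm by 178 mm) begins 61 mm behind the grasp point.
Start: joints at [-1.157, 0.423, 1.63, -0, 1.089, -0.019], TCP at [0.262, -0.567, 0.223] pointing down, gripper open.
Joint ranges: [-3, 3], [-0.9, 2.11], [0.09, 2.58], [-1.31, 4.45], [0.11, 2.69], [-2.54, 2.54]. Speed limits (rad/s): [2.39, 2.39, 3.01, 3.14, 3.14, 3.14].

### API

Orientations are given as [roll, pitch, yaw] about the fixed x, y, z axes, in that order (R = Rz(yaw) Ry(pitch) Rx(roll)).
In Python, from station import sensors, imaging, workorder, search_frame gives the robot as it stands. The module is installed in compiled form; this text tells all that it offers.
- The arm moves only by the shell command python3 -m jog 'ROWS' [FORCE]. ROWS is JSON, a list of rows, each a list of 3 entries, a list of its own where there are three numbers: the shift along the tool's x, y, z in m, then the turn, a rotation vector about the tool's x, y, z in rad, then the closure, from 0 (fully open) to 1 (shut). A call has 1 to 8 rows; each row is the pose to reach, as a shift and turn from the pose commanded when the call began, along the tool's axes at that moment; what a row does not reach only later rows make up. A row lasts 1/10 s, in which the tool goes at most 50 mm and 8.59 degrees, less where a joint would pass 70% of its speed; a pose out of reach is approached as far as the arm can. A call with a gripper value outside its range is refused whole. The fingers move at their own pace and stop on an object; FORCE is the grip in N (left out, the last holds). Time passes only in rows, so rows that repeat a pose let the fingers close. It gives the time, the measured TCP pose, the force and the opening at its end, in the units of the state.
- sensors.get_obs(): the state, without advancing time (a new reading comes with each control period).
- imaging.camera(name): name is "side" or "top" or "wrist"; returns a dict with "color" (384x512x3 uint8, red, green, blue), "camera_matrix" (3x3 intrinsics, pixels), "xyz" and "rotation" of the camera in the world; the wrist camera has in their place "T_tool_cam" (4x4, takes a point from camera to tool coordinates, whose origin is the TCP and whose axes are the tool frame's). Camera axes: x right, y up, looking along -z (the intrinsics and any distortion apply to the point x, -y, -z); pixel columns grow to the right and rows downward; lengths in m; the calibration is good to about 2 mm. A picture is of the moment at which its call begins: read the wrist's pose just before it. There is no depth.
- workorder.hand_in(): hands the job in, once; it reports no verdict.
Trained networks look in a picture, given as the dict that the camera call returned (one of the last four; its "shot" number tells which), for a name from the list of things; names that differ only in an ending like _2 or _b are one class to them, and where a whole thing is asked for, a point or a joint stands for the part that bears it (a point fixed in the world has none). Each returns a list of dicts, best first, with "conf" (0 to 1); they miss things now and then, are a little off and sometimes report something else, mostly with a low value. They report only what shows in the picture. A call takes as long as a camera call. They do not tell look-alikes from the thing itself.
- search_frame(target, picture): "rect" ([left, top, right, bottom] in pixels, round what is visible of it).
The state is a dict: "clock": time; "joint_positions": joint angles; "qvel": joint speeds; "joint_torque": joint torques, N m; "tcp_pos": TCP position; "ee_rot": TCP orientation; "wrist_force": force on the tool from outside, world axes, zero at the start; "wrist_torque": the same for the moment, N m; "gripper_width": opening from 0.0 (shut) to 1.0 (fully open).
Only numpy, scipy, OpenCV 4.12 (cv2) and the standard library are available. Lean on these libraries where they do the work, as an engineer would, in place of code of your own. Each camera call takes 0.05 s, during which the arm holds its last target. There are 200 camera calls.

### The job

Measure the distance from the steel lip on the source bed to the stop collar on the black sprayer carriage with the spring rule: hook the end of its blade over the far side of the lip, draw the case straight back against its spring until its rear end has pushed in the collar's little plunger and rests gently against the collar, then press the case down there until the foot under it is fully home and locks the blade. Let go and leave the rule there, locked, hooked on the lip, straight along the bed and holding the plunger in; leave everything else alone.

Things in the scene. Friction and masses are not known exactly. Their poses are not given: they have to be found in the camera images.
- rule: Spring rule: grey box-shaped case 120 long (x) x 36 wide (y) x 47 mm high, dark grip band on its sides, about 0.3 kg. Origin: centre of the underside of the lock foot it stands on (case underside 5 mm above, top 52 mm). +x: out of the front, where the blade comes out; z up. The rear end is flat, 60 mm behind the origin. Grip across its width near the middle.
- rule_heel (a point): Centre of the flat rear end of the rule's case, 60 mm behind the rule's origin and 25 mm above it; axes as the rule's.
- hook_face (a point): Lower end of the hook's inner face (looks back at the case, must bear on the lip): 90 mm ahead of the rule's origin with the blade in, 8 mm above it; axes as the rule's. Stiff steel blade 20 wide x 3 thick, underside 22 mm above the rule's origin; the hook at its end turns down, 4 thick x 24 mm wide.
- blade (a joint): How far the blade is drawn out of the case, m: 0 fully in (it then sticks out 34 mm, hook included), at most 0.09. A spring pulls it in with about 3 N at 0, rising to 5.5 N at 0.09.
- lock (a joint): How far the lock foot (84 x 28 mm plate under the case) is pressed into the case, m: 0 out, unlocked; from 0.0017 on its sprung pad clamps the blade; fully home at 0.005, the case's underside then on the plate. Stiff: takes 8 N to start, 15 to 20 N to go home, bears the rule's weight, stays where pushed. The hand cannot pull it out again, so do not press it early.
- bed: Fixed bed of the ion source: aluminium plate 360 x 170, 12 mm thick, a steel rod along each long side (73 mm off the middle, tops 24 mm above the table), white source housing (100 x 170 x 100 mm high) at its +x end, wall 200 mm from the origin. Origin: on the table, on the plate's middle line; +x along the bed from carriage to housing, z up.
- lip_edge (a point): Top of the far (+x, housing side) face of the steel lip, mid-length: an upright bar across the bed 6 thick (x), 100 long (y), 16 mm high above the plate (top 28 mm above the table), far face 146 mm from the bed's origin. Behind it 54 mm of free plate to the housing (a loose ring lies there, 42 mm or more off the middle). Axes as the bed's.
- carriage: Fixed black sprayer carriage across the rods: saddle 60 long (x) x 170 wide x 24 mm high, with a 60 mm wide block and white knobs on it up to 74 mm above the plate. Origin: centre of its underside on the plate; +x towards the lip, as the bed's.
- carriage_face (a point): Centre of the carriage's flat front face, 30 mm ahead of its origin, 12 mm above the plate; x points out of the face, towards the lip. From this face to the lip's far face is 210 to 234 mm.
- plunger (a joint): Brass touch-off plunger, 6 mm across, in the end of the steel stop collar (20 mm across, axis on the middle line 32 mm above the plate) on the carriage's front. m pressed in: 0 out, sticking 4 mm out of the collar's flat end; 0.004 flush. Soft, under 1 N. The collar is clamped, but set anew each time: its end stands 4 to 34 mm ahead of carriage_face; find it by feel or by look.
- seal_ring: Loose steel seal ring, 24 across, 8 mm high, on the bed behind the lip; leave alone.
- amber_bottle: Loose amber bottle, 48 across, 95 mm high; leave alone. Origin under its centre.
- vial: Loose small glass vial, 22 across, 34 mm high; leave alone.
- screwdriver: Loose screwdriver, 160 mm long; leave alone.
- part_tray: Loose white open tray 90 x 120 x 30 mm; leave alone.
- swab_box: Loose cardboard box 70 x 110 x 50 mm; leave alone.
- calib_weight: Loose steel cylinder, 32 across, 30 mm high; leave alone.
Things that resemble listed ones, but are neither listed nor needed, are in the scene too. Leave any blue or red look-alike of the rule alone.

How it is judged:
By the outcome, as a careful person would: the job done as asked, in the order asked, and still so for the second after the job is handed in, with the robot touching nothing.
It also fails if it takes over 69 s, if anything falls off the work surface, if the arm or the gripper's body presses on something with over 40 N, if the wrist force passes 120 N, or if a joint passes its speed limit or range.

## Working session

There is one attempt and no reset: what is moved stays moved. The work goes in short steps, Python scripts to look and compute and a shell command to move; the robot and the scene stay as the last step left them, time stands still between calls to the robot, and variables do not carry over. Pictures are saved under pics/ and viewed, about 8 in all and at most 12, crops included, and the job is handed in when it is done.

```bash
mkdir -p pics; cat > h.py <<'E'
import numpy as np,cv2
from station import sensors, imaging, workorder, search_frame
from scipy.spatial.transform import Rotation as R
def cam(n):
    o=sensors.get_obs(); p=imaging.camera(n)
    if n=="wrist":
        T=np.eye(4);T[:3,:3]=R.from_euler('xyz',o['ee_rot']).as_matrix();T[:3,3]=o['tcp_pos']
        T=T@np.array(p['T_tool_cam'])
    else:
        T=np.eye(4);r=np.array(p['rotation']);T[:3,:3]=r if r.shape==(3,3) else R.from_euler('xyz',r).as_matrix();T[:3,3]=p['xyz']
    p['T']=T; p['K']=np.array(p['camera_matrix']); return p
def save(p,f,box=None,s=1):
    c=cv2.cvtColor(p['color'],cv2.COLOR_RGB2BGR)
    if box: c=c[box[1]:box[3],box[0]:box[2]]
    cv2.imwrite('pics/'+f,cv2.resize(c,None,fx=s,fy=s,interpolation=cv2.INTER_CUBIC))
def pix(p,X):
    q=(np.atleast_2d(X)-p['T'][:3,3])@p['T'][:3,:3]
    return np.c_[p['K'][0,0]*q[:,0]/-q[:,2]+p['K'][0,2], p['K'][1,1]*-q[:,1]/-q[:,2]+p['K'][1,2]]
def ray(p,u,v):
    d=np.array([(u-p['K'][0,2])/p['K'][0,0],-(v-p['K'][1,2])/p['K'][1,1],-1]); return p['T'][:3,3],p['T'][:3,:3]@d
def atz(p,u,v,z):
    c,d=ray(p,u,v); return c+d*(z-c[2])/d[2]
E
python3 - <<'E'
from h import *
o=sensors.get_obs();print({k:np.round(v,3) for k,v in o.items()})
for n in ("top","side","wrist"):
    p=cam(n);save(p,n+'.png',s=1.5)
    print(n,{k:v for k,v in p.items() if k not in('color','T')}); print(np.round(p['T'],3).tolist())
    for t in ("rule","bed","lip_edge","carriage","plunger","seal_ring","amber_bottle"):
        try: print(t,[(np.round(d['rect']).tolist(),round(d['conf'],2)) for d in search_frame(t,p)][:4])
        except Exception as e: print(t,e)
E
```

```text
{'clock': np.float64(0.0), 'joint_positions': array([-1.157,  0.424,  1.631, -0.   ,  1.089, -0.019]), 'qvel': array([ 0.   ,  0.001,  0.001, -0.   ,  0.001, -0.002]), 'joint_torque': array([ 1.0000e-03, -5.4461e+01, -2.7367e+01,  6.4000e-02,  2.3000e-02,
       -0.0000e+00]), 'tcp_pos': array([ 0.262, -0.567,  0.222]), 'ee_rot': array([-3.142e+00,  2.000e-03, -1.138e+00]), 'wrist_force': array([ 0.532,  0.077, -0.467]), 'wrist_torque': array([ 0.077, -0.008, -0.068]), 'gripper_width': np.float64(1.001)}
top {'camera_matrix': array([[352.82435115,   0.        , 255.48977909],
       [  0.        , 352.82435115, 185.97961528],
       [  0.        ,   0.        ,   1.        ]]), 'xyz': array([ 0.4469043 , -0.10482809,  1.05388623]), 'rotation': array([ 0.12193806,  0.00331981, -1.59033004]), 'shot': 1, 'K': array([[352.82435115,   0.        , 255.48977909],
       [  0.        , 352.82435115, 185.97961528],
       [  0.        ,   0.        ,   1.        ]])}
[[-0.02, 0.992, -0.122, 0.447], [-1.0, -0.02, -0.001, -0.105], [-0.003, 0.122, 0.993, 1.054], [0.0, 0.0, 0.0, 1.0]]
rule [([291
[... 1655 characters left out ...]
,  1.62473176e-03,
        -6.57669763e-05],
       [ 3.66416682e-04, -9.51734286e-01, -3.06922977e-01,
        -8.54804383e-02],
       [ 1.58896240e-03,  3.06923165e-01, -9.51732970e-01,
        -1.62373036e-01],
       [ 0.00000000e+00,  0.00000000e+00,  0.00000000e+00,
         1.00000000e+00]]), 'shot': 3, 'K': array([[305.33456461,   0.        , 260.23818162],
       [  0.        , 305.33456461, 190.77785498],
       [  0.        ,   0.        ,   1.        ]])}
[[0.419, 0.864, 0.279, 0.34], [-0.908, 0.399, 0.127, -0.531], [-0.002, -0.307, 0.952, 0.385], [0.0, 0.0, 0.0, 1.0]]
rule [([261.0, 0.0, 282.0, 15.0], 0.85)]
bed []
lip_edge []
carriage []
plunger []
seal_ring []
amber_bottle []
```

View pics/top.png

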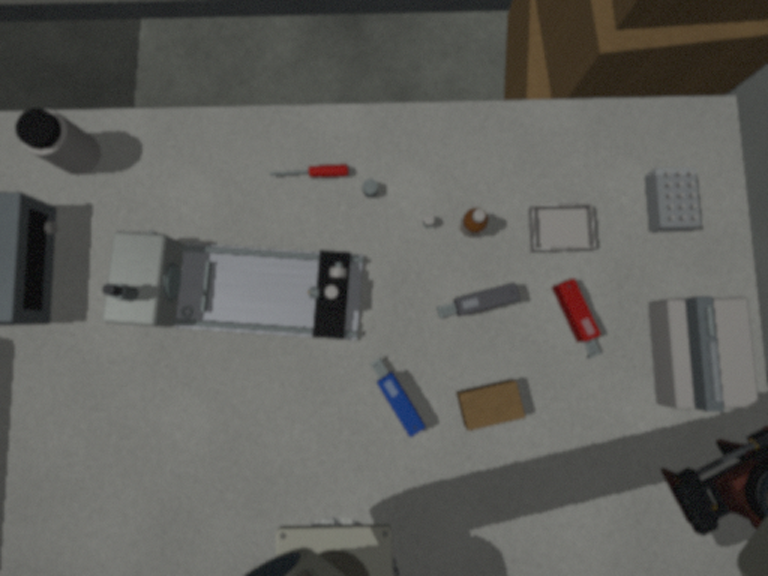

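View pics/side.png

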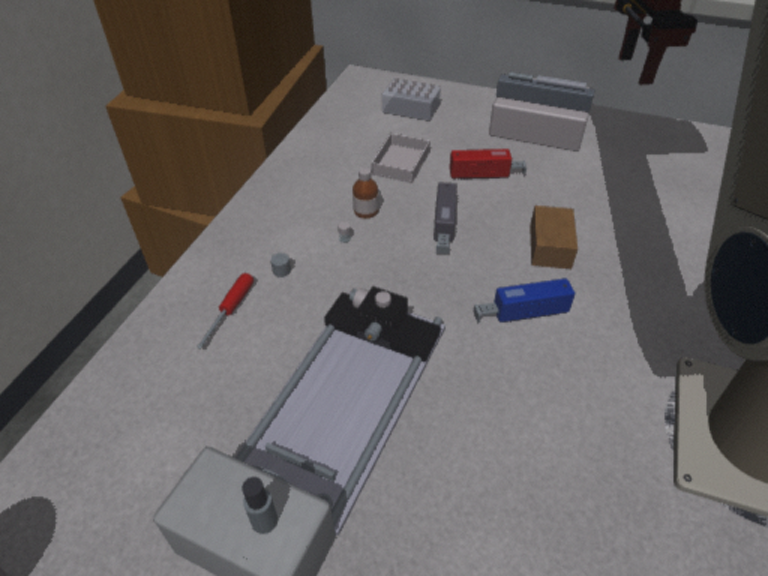

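The top view shows the grey rule (the real one) at about (325,199) in native pixels with its blade pointing left, which is world +y. The red and blue ones are look-alikes. The bed lies to the left: housing at (90,187), lip at (140,187), carriage at (220,196) with its collar pointing left. Next I work out coarse positions and the first move.

```bash
python3 - <<'E'
from h import *
p=cam("top");f=lambda u,v,z:np.round(atz(p,u/1.5,v/1.5,z),3)
print("rule",f(520,294,.052),f(456,306,.052),f(440,311,.023))
print("lip ends",f(212,262,.028),f(208,311,.028)); print("carr front",f(318,252,.036),f(316,337,.036))
print("collar",f(313,292,.044),"housing wall",f(178,235,.1),f(165,325,.1))
q=cam("side");f=lambda u,v,z:np.round(atz(q,u/1.5,v/1.5,z),3)
print("side lip",f(268,447,.028),f(336,476,.028),"collar",f(372,331,.044),"rule",f(447,183,.052),f(444,240,.023))
save(p,'a.png',(60,130,260,250),4)
E
```

```text
rule [ 0.536 -0.363  0.052] [ 0.515 -0.241  0.052] [ 0.508 -0.213  0.023]
lip ends [0.613 0.231 0.028] [0.517 0.237 0.028]
carr front [0.627 0.022 0.036] [0.462 0.027 0.036]
collar [0.548 0.031 0.044] housing wall [0.653 0.271 0.1  ] [0.488 0.29  0.1  ]
side lip [0.613 0.242 0.028] [0.514 0.249 0.028] collar [0.549 0.026 0.044] rule [ 0.541 -0.358  0.052] [ 0.509 -0.231  0.023]
```

```bash
python3 -m jog '[[[-0.13,-0.351,0],[0,0,-1.309],0],[[-0.13,-0.351,0],[0,0,-1.309],0],[[-0.13,-0.351,0],[0,0,-1.309],0],[[-0.13,-0.351,0],[0,0,-1.309],0],[[-0.13,-0.351,0],[0,0,-1.309],0],[[-0.13,-0.351,0],[0,0,-1.309],0],[[-0.13,-0.351,0],[0,0,-1.309],0],[[-0.13,-0.351,0],[0,0,-1.309],0]]'
python3 -m jog '[[[0,0,0],[0,0,-0.11],0],[[0,0,0],[0,0,-0.11],0],[[0,0,0],[0,0,-0.11],0]]'
python3 - <<'E'
from h import *
p=cam("wrist");save(p,'w1.png',s=1.5)
print([(np.round(d['rect']).tolist(),round(d['conf'],2)) for d in search_frame("rule",p)][:3])
print(sensors.get_obs()['tcp_pos'],sensors.get_obs()['ee_rot'])
np.savez('w1.npz',T=p['T'],K=p['K'])
E
```

```text
clock: 2.1
tcp_pos: [0.5287, -0.2992, 0.2228]
ee_rot: [-3.141, -0.001, 0.071]
wrist_force: [-0.9, -0.6, -0.8]
gripper_width: 0.997
clock: 2.4
tcp_pos: [0.5261, -0.3022, 0.2226]
ee_rot: [-3.142, 0.0, 0.169]
wrist_force: [-0.1, 0.6, 0.4]
gripper_width: 1.0
[([41.0, 0.0, 107.0, 19.0], 0.93), ([171.0, 259.0, 272.0, 311.0], 0.83), ([242.0, 78.0, 282.0, 223.0], 0.69)]
[ 0.52583876 -0.30263505  0.22266931] [-3.14157841e+00  8.18994377e-05  1.68822198e-01]
```

View pics/w1.png

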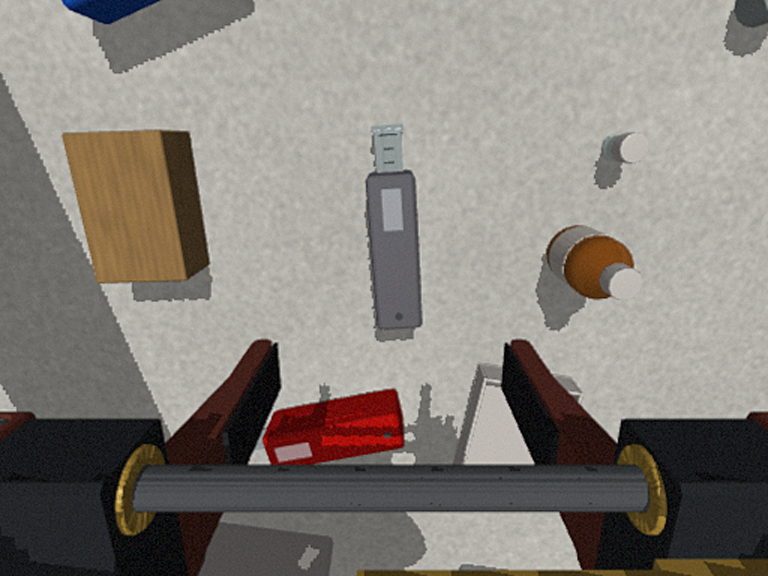

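The wrist view shows the grey rule upright in the image: case top corners (367,172), (414,172), (421,326), (378,328) and hook end (387,127) at 1.5x. The red look-alike is below and the bottle is to the right.

```bash
python3 - <<'E'
from h import *
z=np.load('w1.npz');p=dict(T=z['T'],K=z['K'])
uv=[(367,174),(414,172),(421,326),(377,328),(387,127)]
for h in(.045,.052,.06):
    P=[atz(p,u/1.5,v/1.5,h) for u,v in uv]
    f=(P[0]+P[1])/2;r=(P[2]+P[3])/2;d=f-r
    print(h,"f",f.round(4),"r",r.round(4),"c",((f+r)/2).round(4),"L",np.linalg.norm(d).round(4),"yaw-90",np.arctan2(-d[0],d[1]).round(4),"w",np.linalg.norm(P[0]-P[1]).round(4),np.linalg.norm(P[2]-P[3]).round(4))
t=cam("top")
for h in(.045,.052,.06):
    a=atz(t,520/1.5,294/1.5,h);b=atz(t,456/1.5,306/1.5,h);print((a+b)/2)
E
```

```text
0.045 f [ 0.5161 -0.2411  0.045 ] r [ 0.543  -0.3585  0.045 ] c [ 0.5295 -0.2998  0.045 ] L 0.1204 yaw-90 0.2253 w 0.034 0.0353
0.052 f [ 0.516  -0.2406  0.052 ] r [ 0.5424 -0.3556  0.052 ] c [ 0.5292 -0.2981  0.052 ] L 0.118 yaw-90 0.2253 w 0.0333 0.0346
0.06 f [ 0.5159 -0.2401  0.06  ] r [ 0.5416 -0.3523  0.06  ] c [ 0.5288 -0.2962  0.06  ] L 0.1151 yaw-90 0.2253 w 0.0325 0.0338
[ 0.52614265 -0.30324075  0.045     ]
[ 0.52559287 -0.3018641   0.052     ]
[ 0.52496454 -0.30029078  0.06      ]
```

```bash
python3 -m jog '[[[0.0036,-0.003,0.05],[0,0,-0.056],0],[[0.0036,-0.003,0.1],[0,0,-0.056],0],[[0.0036,-0.003,0.14],[0,0,-0.056],0],[[0.0036,-0.003,0.17],[0,0,-0.056],0],[[0.0036,-0.003,0.19],[0,0,-0.056],0],[[0.0036,-0.003,0.205],[0,0,-0.056],0],[[0.0036,-0.003,0.211],[0,0,-0.056],0],[[0.0036,-0.003,0.211],[0,0,-0.056],0]]'
python3 -m jog '[[[0,0,0],[0,0,0],1],[[0,0,0],[0,0,0],1],[[0,0,0],[0,0,0],1],[[0,0,0],[0,0,0],1],[[0,0,0],[0,0,0],1],[[0,0,0],[0,0,0],1]]' 50
```

```text
clock: 3.35
tcp_pos: [0.529, -0.2987, 0.0114]
ee_rot: [-3.141, 0.0, 0.227]
wrist_force: [0.4, 0.3, 0.2]
gripper_width: 0.999
clock: 3.95
tcp_pos: [0.5293, -0.2986, 0.0118]
ee_rot: [3.141, -0.0, 0.228]
wrist_force: [-1.5, 0.9, -0.4]
gripper_width: 0.495
```

```bash
python3 -m jog '[[[0,0,0],[0,0,0],1],[[0,0,0],[0,0,0],1],[[0,0,0],[0,0,0],1],[[0,0,0],[0,0,0],1]]'
python3 -m jog '[[[0,0,-0.02],[0,0,0],1],[[0,0,-0.06],[0,0,0],1],[[0,0,-0.1],[0,0,0],1],[[0,0,-0.14],[0,0,0],1],[[0,0,-0.17],[0,0,0],1],[[0,0,-0.18],[0,0,0],1],[[0,0,-0.18],[0,0,0],1]]'
python3 - <<'E'
from h import *
p=cam("wrist");save(p,'w2.png')
E
```

```text
clock: 4.35
tcp_pos: [0.5292, -0.2985, 0.0117]
ee_rot: [-3.141, 0.0, 0.228]
wrist_force: [-1.4, -0.1, 2.1]
gripper_width: 0.408
clock: 5.05
tcp_pos: [0.5298, -0.2988, 0.1925]
ee_rot: [3.14, -0.002, 0.228]
wrist_force: [-0.5, 0.6, -2.8]
gripper_width: 0.405
```

View pics/w2.png

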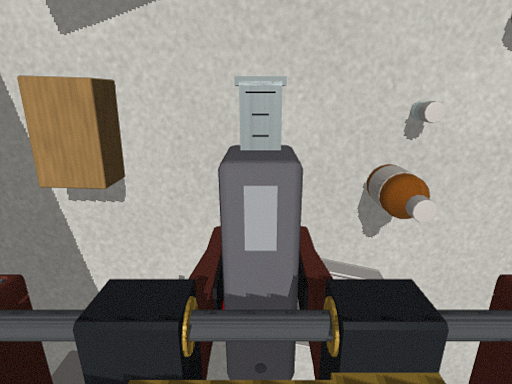

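The rule is held square, with its weight showing at the wrist (2.8 N). The hook is at (261,77) px. I now carry it over the bed.

```bash
python3 -m jog '[[[0.0015,-0.05,-0.01],[0,0,0.04],1],[[0.003,-0.1,-0.02],[0,0,0.08],1],[[0.0045,-0.15,-0.03],[0,0,0.12],1],[[0.006,-0.2,-0.03],[0,0,0.16],1],[[0.0075,-0.25,-0.03],[0,0,0.2],1],[[0.009,-0.3,-0.03],[0,0,0.24],1],[[0.0105,-0.35,-0.03],[0,0,0.268],1],[[0.012,-0.4,-0.03],[0,0,0.268],1]]'
python3 -m jog '[[[0,-0.003,0],[0,0,0],1],[[0,-0.003,0],[0,0,0],1],[[0,-0.003,0],[0,0,0],1]]'
python3 - <<'E'
from h import *
p=cam("wrist");save(p,'w3.png',s=1.5)
np.savez('w3.npz',T=p['T'],K=p['K'],c=p['color'])
print(sensors.get_obs()['tcp_pos'],sensors.get_obs()['ee_rot'])
E
```

```text
clock: 5.9
tcp_pos: [0.4491, 0.0923, 0.2195]
ee_rot: [3.141, 0.004, -0.041]
wrist_force: [2.1, 0.5, -2.5]
gripper_width: 0.408
clock: 6.2
tcp_pos: [0.4508, 0.0931, 0.2204]
ee_rot: [3.141, 0.002, -0.04]
wrist_force: [-0.9, -0.2, -3.0]
gripper_width: 0.408
[0.45101305 0.09266632 0.22065488] [ 3.14087238e+00  1.86025952e-03 -4.11863888e-02]
```

View pics/w3.png

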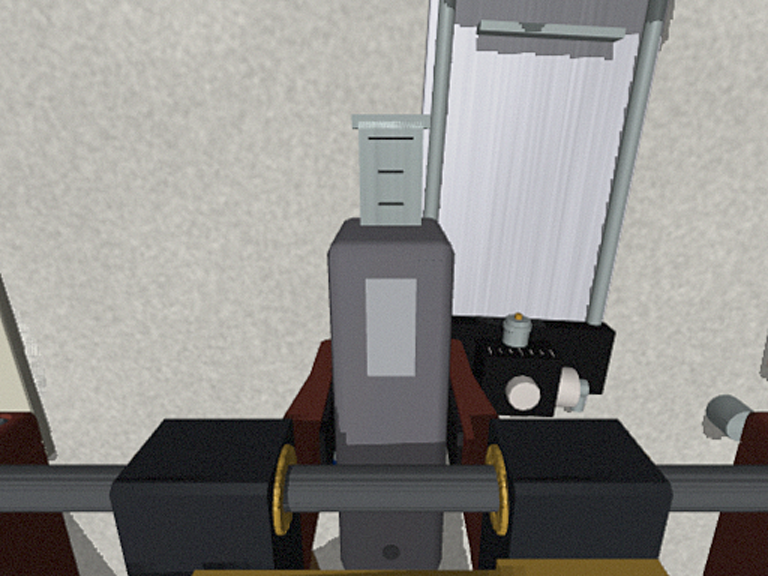

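The wrist view shows the lip at (480–624, 21–35), the rods on both sides, the collar with its brass plunger at (517,320) and the carriage front edge on row ~322. I'll zoom in on the lip and collar.

```bash
python3 - <<'E'
from h import *
z=np.load('w3.npz');p=dict(T=z['T'],K=z['K'],color=z['c'])
c=cv2.cvtColor(p['color'],cv2.COLOR_RGB2BGR)
a=cv2.resize(c[0:50,280:450],None,fx=4.5,fy=4.5,interpolation=cv2.INTER_CUBIC)
b=cv2.resize(c[195:275,290:415],None,fx=4.4,fy=4.4,interpolation=cv2.INTER_CUBIC)
o=np.zeros((590,770,3),np.uint8);o[:225,:765]=a;o[230:582,:550]=b;cv2.imwrite('pics/z3.png',o)
f=lambda u,v,h:atz(p,u/1.5,v/1.5,h)
l=f(448,5,.024),f(434,215,.024);r=f(655,20,.024),f(598,322,.024)
for s in(l,r):
    d=s[0]-s[1];print(s[0].round(4),s[1].round(4),"yaw-90",np.arctan2(-d[0],d[1]).round(4))
# midpoint line
print("plunger tip",f(517,316,.044).round(4),"lip",f(480,21,.028).round(4),f(624,30,.028).round(4))
M=np.linalg.inv(p['T']);
# predicted hook top front px in tool frame for TCP on rule origin, 12mm up
Tt=imaging.camera("wrist")['T_tool_cam']
q=dict(T=Tt,K=p['K'])
for zz in(.011,.012,.013): print(pix(q,[[-.012,-.094,zz-.025],[.012,-.094,zz-.025],[-.018,-.06,zz-.052],[.018,-.06,zz-.052],[0,-.09,zz-.008]])*1.5)
E
```

```text
[0.497  0.2642 0.024 ] [0.4858 0.1202 0.024 ] yaw-90 -0.0778
[0.64   0.2491 0.024 ] [0.6228 0.0245 0.024 ] yaw-90 -0.0767
plunger tip [0.5489 0.0407 0.044 ] lip [0.5184 0.2527 0.028 ] [0.6175 0.2431 0.028 ]
[[349.33167161 108.66597863]
 [428.6438856  108.6295169 ]
 [321.87581139 237.51210508]
 [455.63883515 237.49510888]
 [389.19743472 124.40155627]]
[[349.61529402 108.87503459]
 [428.38628696 108.83886422]
 [322.40485498 236.7593679 ]
 [455.14244632 236.74224402]
 [389.20775579 124.49197396]]
[[349.8950722  109.08125699]
 [428.13218054 109.04537346]
 [322.92585027 236.01808205]
 [454.65361159 236.00083633]
 [389.21795237 124.58130113]]
```

View pics/z3.png

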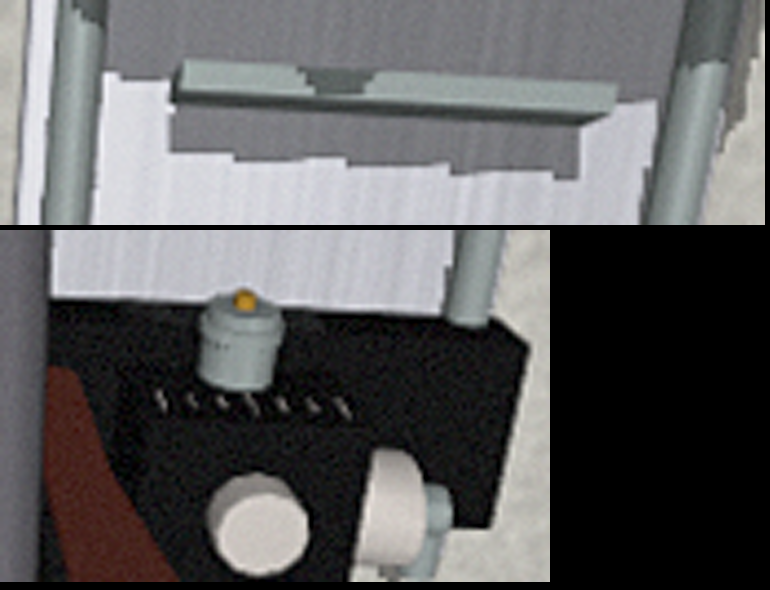

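```bash
python3 - <<'E'
from h import *
z=np.load('w3.npz');p=dict(T=z['T'],K=z['K'])
f=lambda u,v,h:atz(p,u,v,h)
L=f(280+182/4.5,61/4.5,.028);Rr=f(280+616/4.5,84/4.5,.028);d=Rr-L
print("lip far",L.round(4),Rr.round(4),((L+Rr)/2).round(4),np.linalg.norm(d).round(4),"ang",np.arctan2(d[1],d[0]).round(4))
pl=f(290+245/4.4,195+70/4.4,.044);print("plunger tip",pl.round(4))
k=f(290+50/4.4,195+68/4.4,.036);m=f(290+445/4.4,195+87/4.4,.036);d=m-k;print("carr top edge",k.round(4),m.round(4),np.arctan2(d[1],d[0]).round(4))
l=f(448/1.5,5/1.5,.024);r=f(655/1.5,20/1.5,.024)
for a in(-.077,-.085):
    y=np.array([-np.sin(a),np.cos(a)]);x=np.array([np.cos(a),np.sin(a)])
    g=lambda P:(round(float(P[:2]@x),4),round(float(P[:2]@y),4))
    print(a,"along x(right) / y(bed+x):","rods mid",(g(l)[0]+g(r)[0])/2,g(l),g(r),"lip",g(L),g(Rr),"plunger",g(pl),"carr",g(k),g(m))
E
```

```text
lip far [0.5189 0.2531 0.028 ] [0.6183 0.2443 0.028 ] [0.5686 0.2487 0.028 ] 0.0998 ang -0.0879
plunger tip [0.5501 0.0403 0.044 ]
carr top edge [0.4984 0.0398 0.036 ] [0.608  0.0298 0.036 ] -0.0905
-0.077 along x(right) / y(bed+x): rods mid 0.5471 (0.4752, 0.3016) (0.619, 0.2976) lip (0.4979, 0.2922) (0.5977, 0.2911) plunger (0.5453, 0.0825) carr (0.4939, 0.078) (0.6039, 0.0765)
-0.085 along x(right) / y(bed+x): rods mid 0.5447 (0.4728, 0.3054) (0.6166, 0.3026) lip (0.4955, 0.2962) (0.5953, 0.2959) plunger (0.5447, 0.0869) carr (0.4933, 0.082) (0.6033, 0.0813)
```

```bash
python3 -m jog '[[[0.03,-0.025,0],[0,0,0.045],1],[[0.06,-0.05,0],[0,0,0.045],1],[[0.09,-0.07,0.02],[0,0,0.045],1],[[0.1068,-0.0825,0.05],[0,0,0.045],1],[[0.1068,-0.0825,0.09],[0,0,0.045],1],[[0.1068,-0.0825,0.12],[0,0,0.045],1],[[0.1068,-0.0825,0.13],[0,0,0.045],1],[[0.1068,-0.0825,0.13],[0,0,0.045],1]]'
python3 - <<'E'
from h import *
p=cam("wrist");s=cam("side");np.savez('w4.npz',T=p['T'],K=p['K'],c=p['color'])
a=cv2.cvtColor(p['color'],cv2.COLOR_RGB2BGR)[0:260,110:410];b=cv2.cvtColor(s['color'],cv2.COLOR_RGB2BGR)[150:384,80:320]
o=np.zeros((520,800,3),np.uint8);o[:433,:500]=cv2.resize(a,(500,433),interpolation=cv2.INTER_CUBIC);o[:292,500:]=cv2.resize(b,(300,292));cv2.imwrite('pics/w4.png',o)
print(sensors.get_obs()['tcp_pos'],sensors.get_obs()['ee_rot'])
E
```

```text
clock: 7.1
tcp_pos: [0.5606, 0.1705, 0.0902]
ee_rot: [3.14, 0.003, -0.087]
wrist_force: [0.4, 0.7, -2.9]
gripper_width: 0.409
[0.56244583 0.17145271 0.09279151] [-3.14103713e+00 -1.54991685e-03 -8.61574380e-02]
```

View pics/w4.png

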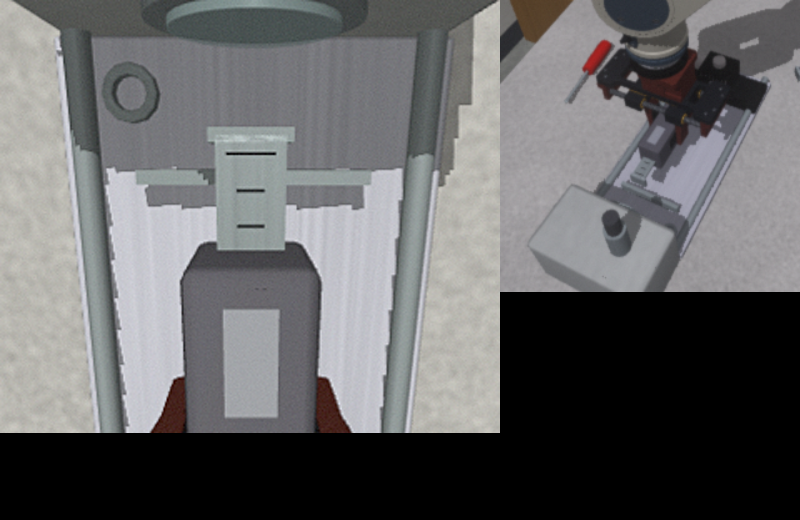

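The hook (208–295, row 127) is centred on the lip (135–371, far edge row ~170), parallel to it, and the ring at (131,92) is clear.

```bash
python3 - <<'E'
from h import *
z=np.load('w4.npz');p=dict(T=z['T'],K=z['K'])
k=500/300;f=lambda u,v,h:atz(p,110+u/k,v/k,h)
L=f(135,170,.028);Rr=f(371,170,.028);H1=f(208,127,.1055);H2=f(295,127,.1055)
d=Rr-L;print("lip",L,Rr,(L+Rr)/2,np.linalg.norm(d),np.arctan2(d[1],d[0]))
d=H2-H1;print("hook outer",(H1+H2)/2,np.linalg.norm(d),np.arctan2(d[1],d[0]))
a=-.086;u=np.array([-np.sin(a),np.cos(a)]);x=np.array([np.cos(a),np.sin(a)])
D=((H1+H2)/2-(L+Rr)/2)[:2];print("hook outer past lip far",D@u,"lateral",D@x)
for v in (430,250): A=f(0,0,.024)
l1,l2=f(98,250,.024),f(78,60,.024);r1,r2=f(404,250,.024),f(432,60,.024)
for a_,b_ in((l1,l2),(r1,r2)): print("rod ang",np.arctan2(-(b_-a_)[0],(b_-a_)[1]))
print("rods mid lateral",((l1+r1)/2)[:2]@x,"hook lat",((H1+H2)/2)[:2]@x,"lip lat",((L+Rr)/2)[:2]@x)
E
```

```text
lip [0.51883827 0.25339339 0.028     ] [0.61844604 0.2446992  0.028     ] [0.56864216 0.2490463  0.028     ] 0.09998648103061347 -0.08706362837417816
hook outer [0.56938482 0.2624304  0.1055    ] 0.023546638073001988 -0.08739219307321693
hook outer past lip far 0.01339842896446109 lateral -0.00040969660243877614
rod ang -0.07446940128608222
rod ang -0.14084047437901873
rods mid lateral 0.5442177932809429 hook lat 0.5447393290198239 lip lat 0.5451490256222628
```

```bash
python3 -m jog '[[[0,0,0.02],[0,0,0],1],[[0,0,0.04],[0,0,0],1],[[0,0,0.052],[0,0,0],1],[[0,0,0.06],[0,0,0],1],[[0,0,0.065],[0,0,0],1],[[0,0,0.065],[0,0,0],1],[[0,0,0.065],[0,0,0],1]]' 60
python3 - <<'E'
from h import *
for i in range(4):
    o=sensors.get_obs();cam("top");print(np.round(o['tcp_pos'],4),np.round(o['wrist_force'],1))
p=cam("wrist");np.savez('w5.npz',T=p['T'],K=p['K'],c=p['color']);save(p,'w5.png',(110,0,410,260),2)
E
```

```text
clock: 7.9
tcp_pos: [0.5618, 0.1721, 0.0272]
ee_rot: [-3.141, -0.001, -0.085]
wrist_force: [-0.3, -0.3, -2.3]
gripper_width: 0.41
[0.5618 0.1721 0.0272] [-0.3 -0.3 -2.3]
[0.5618 0.1721 0.0273] [-0.1  0.6 -2.7]
[0.5618 0.1721 0.0273] [-0.8 -0.1 -3.1]
[0.5617 0.1721 0.0273] [-0.2 -0.4 -3.3]
```

View pics/w5.png

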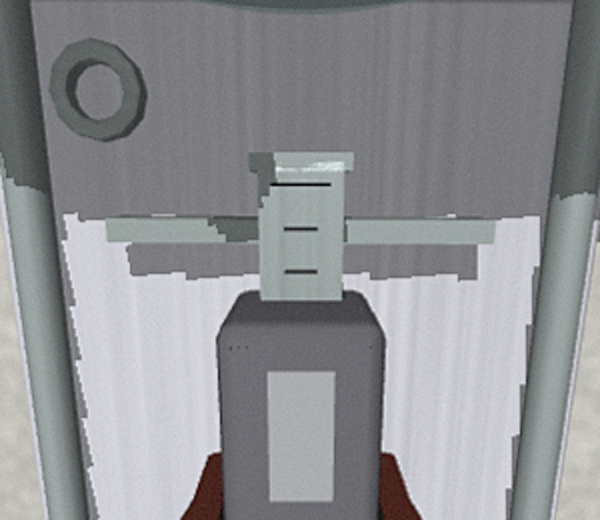

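```bash
python3 -m jog '[[[0,0,0.001],[0,0,0],1],[[0,0,0.002],[0,0,0],1],[[0,0.004,0.002],[0,0,0],1],[[0,0.008,0.002],[0,0,0],1],[[0,0.012,0.002],[0,0,0],1],[[0,0.016,0.002],[0,0,0],1],[[0,0.018,0.002],[0,0,0],1],[[0,0.018,0.002],[0,0,0],1]]'
python3 - <<'E'
from h import *
for i in range(6):
    o=sensors.get_obs();cam("top");print(np.round(o['tcp_pos'],4),np.round(o['wrist_force'],1))
p=cam("wrist");np.savez('w6.npz',T=p['T'],K=p['K'],c=p['color']);save(p,'w6.png',(110,0,410,260),2)
E
```

```text
clock: 8.95
tcp_pos: [0.5597, 0.1539, 0.0247]
ee_rot: [-3.141, 0.0, -0.085]
wrist_force: [-0.2, 3.5, -3.7]
gripper_width: 0.407
[0.5597 0.1539 0.0247] [-0.2  3.5 -3.7]
[0.5597 0.154  0.0247] [ 0.3  2.9 -3. ]
[0.5597 0.1541 0.0247] [-0.5  3.3 -3.7]
[0.5598 0.1542 0.0247] [-0.4  3.1 -3.9]
[0.5598 0.1542 0.0247] [-0.8  3.2 -3.5]
[0.5598 0.1542 0.0247] [-0.4  3.3 -3.8]
```

View pics/w6.png

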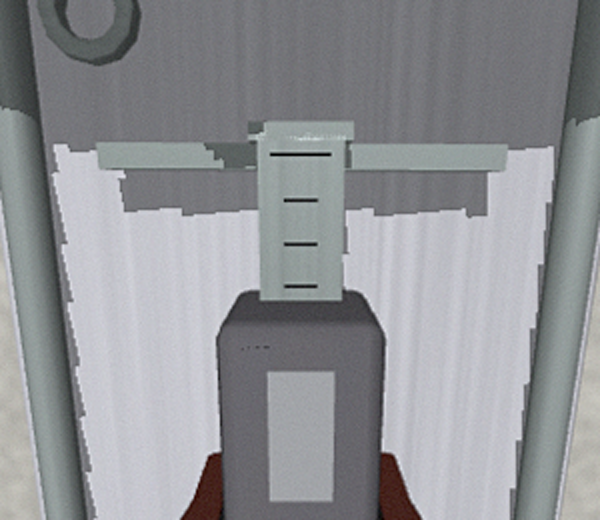

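The hook now bears on the lip, with 3.3 N of spring pull and the blade out about 8 mm. I keep drawing straight back.

```bash
python3 -m jog '[[[0,0.005,0],[0,0,0],1],[[0,0.01,0],[0,0,0],1],[[0,0.015,0],[0,0,0],1],[[0,0.02,0],[0,0,0],1],[[0,0.025,0],[0,0,0],1],[[0,0.03,0],[0,0,0],1],[[0,0.034,0],[0,0,0],1],[[0,0.036,0],[0,0,0],1]]'
python3 -m jog '[[[0,0.001,0],[0,0,0],1],[[0,0.002,0],[0,0,0],1],[[0,0.003,0],[0,0,0],1],[[0,0.004,0],[0,0,0],1],[[0,0.004,0],[0,0,0],1],[[0,0.004,0],[0,0,0],1]]'
python3 - <<'E'
from h import *
F=[]
for i in range(6):
    o=sensors.get_obs();cam("top");F.append(o['wrist_force']);
print(np.round(o['tcp_pos'],4),np.mean(F,0).round(2))
E
```

```text
clock: 10.1
tcp_pos: [0.5567, 0.1177, 0.0247]
ee_rot: [-3.142, 0.0, -0.085]
wrist_force: [-0.2, 5.0, -4.2]
gripper_width: 0.404
clock: 10.7
tcp_pos: [0.5564, 0.1142, 0.0247]
ee_rot: [-3.142, -0.0, -0.085]
wrist_force: [0.4, 3.8, -2.4]
gripper_width: 0.407
[0.5564 0.1142 0.0247] [-0.17  4.3  -3.38]
```

```bash
cat > f.py <<'E'
from h import *
F=[];T=[]
for i in range(8):
    o=sensors.get_obs();cam("top");F.append(o['wrist_force']);T.append(o['wrist_torque'])
print(np.round(o['tcp_pos'],4),np.mean(F,0).round(2),np.mean(T,0).round(2),np.round(o['ee_rot'],4))
E
python3 -m jog '[[[0,0.001,0],[0,0,0],1],[[0,0.002,0],[0,0,0],1],[[0,0.003,0],[0,0,0],1],[[0,0.003,0],[0,0,0],1],[[0,0.003,0],[0,0,0],1]]'; python3 f.py
python3 -m jog '[[[0,0.001,0],[0,0,0],1],[[0,0.002,0],[0,0,0],1],[[0,0.003,0],[0,0,0],1],[[0,0.003,0],[0,0,0],1],[[0,0.003,0],[0,0,0],1]]'; python3 f.py
```

```text
clock: 11.5
tcp_pos: [0.5561, 0.1111, 0.0247]
ee_rot: [-3.142, 0.0, -0.085]
wrist_force: [0.0, 3.5, -3.1]
gripper_width: 0.409
[0.5561 0.1112 0.0247] [ 0.08  4.03 -2.9 ] [ 0.69 -0.05  0.03] [ 3.1416  0.     -0.085 ]
clock: 12.4
tcp_pos: [0.5559, 0.1081, 0.0247]
ee_rot: [-3.142, -0.0, -0.085]
wrist_force: [0.6, 5.1, -3.1]
gripper_width: 0.409
[0.5559 0.1082 0.0247] [-0.03  4.94 -3.26] [ 0.74 -0.05  0.02] [-3.1416e+00 -1.0000e-04 -8.4900e-02]
```

```bash

python3 -m jog '[[[0,0.001,0],[0,0,0],1],[[0,0.002,0],[0,0,0],1],[[0,0.002,0],[0,0,0],1],[[0,0.002,0],[0,0,0],1]]'; python3 f.py
python3 -m jog '[[[0,0.001,0],[0,0,0],1],[[0,0.002,0],[0,0,0],1],[[0,0.002,0],[0,0,0],1],[[0,0.002,0],[0,0,0],1]]'; python3 f.py
```

```text
clock: 13.2
tcp_pos: [0.5557, 0.1061, 0.0247]
ee_rot: [3.142, 0.0, -0.085]
wrist_force: [-0.3, 4.7, -3.2]
gripper_width: 0.405
[0.5557 0.1062 0.0247] [ 0.03  4.53 -2.67] [ 0.74 -0.06  0.02] [-3.1416  0.     -0.085 ]
clock: 14.0
tcp_pos: [0.5555, 0.1041, 0.0247]
ee_rot: [-3.142, 0.0, -0.085]
wrist_force: [0.0, 4.5, -2.8]
gripper_width: 0.406
[0.5556 0.1042 0.0247] [-0.06  4.68 -2.86] [ 0.74 -0.08  0.02] [-3.1416 -0.     -0.0849]
```

```bash

python3 -m jog '[[[0,0.001,0],[0,0,0],1],[[0,0.0015,0],[0,0,0],1],[[0,0.0015,0],[0,0,0],1]]' >/dev/null; python3 f.py
python3 -m jog '[[[0,0.001,0],[0,0,0],1],[[0,0.0015,0],[0,0,0],1],[[0,0.0015,0],[0,0,0],1]]'>/dev/null; python3 f.py
```

```text
[0.5554 0.1027 0.0247] [-0.07  4.87 -3.02] [ 0.81 -0.07  0.02] [-3.1415 -0.     -0.0851]
[0.5553 0.1013 0.0247] [ 0.05  5.91 -2.73] [ 0.85 -0.08  0.02] [-3.1415 -0.     -0.085 ]
```

```bash
python3 - <<'E'
from h import *
s=cam("side");t=cam("top");p=cam("wrist")
a=cv2.cvtColor(s['color'],cv2.COLOR_RGB2BGR)[190:310,170:320];b=cv2.cvtColor(t['color'],cv2.COLOR_RGB2BGR)[150:250,120:260]
o=np.zeros((600,800,3),np.uint8);o[:320,:400]=cv2.resize(a,(400,320),interpolation=cv2.INTER_CUBIC);o[:286,400:]=cv2.resize(b,(400,286),interpolation=cv2.INTER_CUBIC)
c=cv2.cvtColor(p['color'],cv2.COLOR_RGB2BGR)[180:384,60:460];o[330:534,:400]=c
cv2.imwrite('pics/s1.png',o)
E
```

```text
(no output)
```

View pics/s1.png

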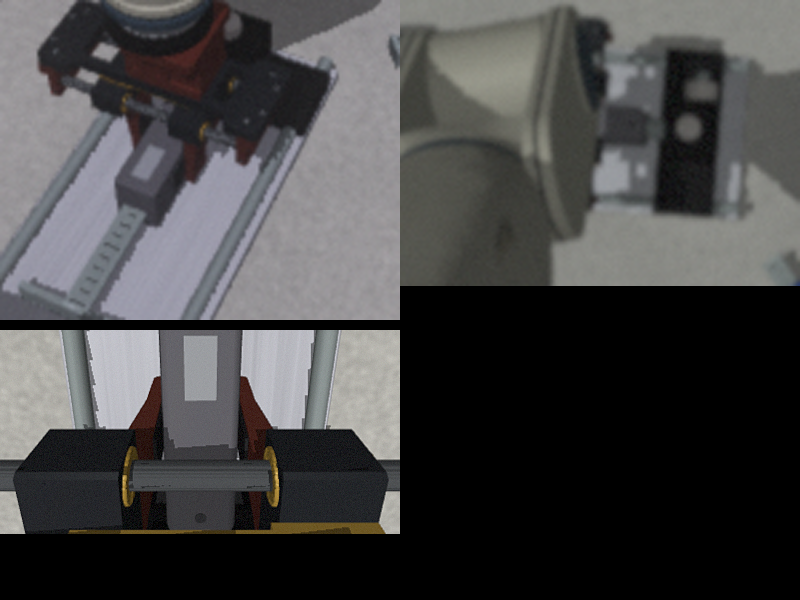

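The rear end is next to the collar in the top crop (645,120), and the force is starting to rise, which suggests the plunger is engaging. I creep on.

```bash

python3 -m jog '[[[0,0.0005,0],[0,0,0],1],[[0,0.001,0],[0,0,0],1],[[0,0.001,0],[0,0,0],1]]' >/dev/null; python3 f.py
python3 -m jog '[[[0,0.0005,0],[0,0,0],1],[[0,0.001,0],[0,0,0],1],[[0,0.001,0],[0,0,0],1]]'>/dev/null; python3 f.py
```

```text
[0.5552 0.1004 0.0247] [ 0.    5.68 -2.7 ] [ 0.85 -0.05  0.  ] [-3.1414  0.     -0.0849]
[0.5552 0.1001 0.0247] [ 0.06 10.34 -3.1 ] [ 1.47 -0.01 -0.  ] [-3.1406e+00 -2.0000e-04 -8.5100e-02]
```

Contact: the collar takes about 4.7 N beyond the spring pull. I ease back to a gentle rest and begin pressing down.

```bash

python3 -m jog '[[[0,-0.0004,0],[0,0,0],1],[[0,-0.0004,0],[0,0,0],1]]' 60 >/dev/null; python3 f.py
python3 -m jog '[[[0,0,0.001],[0,0,0],1],[[0,0,0.002],[0,0,0],1],[[0,0,0.0025],[0,0,0],1],[[0,0,0.0025],[0,0,0],1]]'>/dev/null; python3 f.py
```

```text
[0.5552 0.1001 0.0247] [-0.03  8.05 -3.1 ] [ 1.18 -0.02 -0.01] [-3.141e+00 -1.000e-04 -8.510e-02]
[0.5556 0.1001 0.0231] [-1.82  6.78  5.4 ] [ 1.29  0.31 -0.06] [-3.1407e+00 -9.0000e-04 -8.5500e-02]
```

```bash

python3 -m jog '[[[0,0,0.001],[0,0,0],1],[[0,0,0.002],[0,0,0],1],[[0,0,0.002],[0,0,0],1]]' >/dev/null; python3 f.py
python3 -m jog '[[[0,0,0.001],[0,0,0],1],[[0,0,0.002],[0,0,0],1],[[0,0,0.002],[0,0,0],1]]'>/dev/null; python3 f.py
```

```text
[0.5556 0.1001 0.0212] [-2.43  7.07  6.55] [ 1.29  0.39 -0.08] [-3.1408e+00 -9.0000e-04 -8.5500e-02]
[0.5556 0.1001 0.0192] [-2.57  7.26  7.3 ] [ 1.21  0.44 -0.07] [-3.1408e+00 -9.0000e-04 -8.5500e-02]
```

```bash
python3 - <<'E'
from h import *
print(sensors.get_obs()['gripper_width'])
p=cam("wrist");np.savez('w7.npz',T=p['T'],K=p['K'],c=p['color'])
A=np.load('w6.npz')['c'];B=p['color']
g=lambda c:cv2.cvtColor(c,cv2.COLOR_RGB2GRAY)
t=g(A)[180:260,238:284]
r=cv2.matchTemplate(g(B)[165:280,228:294],t,cv2.TM_CCOEFF_NORMED);print(cv2.minMaxLoc(r)[1],cv2.minMaxLoc(r)[3],"no-slip at (10,15)")
for c in(A,B):
    m=(g(c)>140).astype(np.uint8);m[:178]=0;m[262:]=0;m[:,:235]=0;m[:,285:]=0
    print(cv2.boundingRect(m),m.sum())
o=np.hstack([A[120:300,190:330],B[120:300,190:330]]);cv2.imwrite('pics/cmp.png',cv2.cvtColor(cv2.resize(o,None,fx=2.8,fy=2.8,interpolation=cv2.INTER_CUBIC),cv2.COLOR_RGB2BGR))
E
```

```text
0.4056091291631311
0.9932776093482971 (10, 15) no-slip at (10,15)
(244, 186, 33, 65) 2107
(244, 186, 33, 65) 2066
```

View pics/cmp.png

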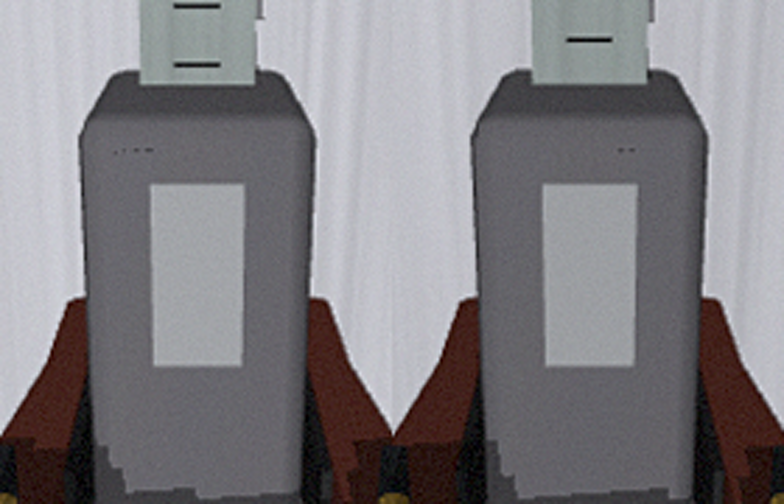

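The case has not slipped in the grip: the label is in the same place in both crops. The foot is going in, so I press on until it bottoms.

```bash

python3 -m jog '[[[0,0,0.0005],[0,0,0],1],[[0,0,0.001],[0,0,0],1],[[0,0,0.001],[0,0,0],1]]' >/dev/null; python3 f.py
python3 -m jog '[[[0,0,0.0005],[0,0,0],1],[[0,0,0.001],[0,0,0],1],[[0,0,0.001],[0,0,0],1]]'>/dev/null; python3 f.py
```

```text
[0.5556 0.1002 0.0187] [-3.93  7.03 11.91] [ 1.08  0.75 -0.06] [-3.1408e+00 -9.0000e-04 -8.5300e-02]
[0.5556 0.1002 0.0187] [-7.03  6.78 23.54] [ 0.97  1.36 -0.09] [-3.1408e+00 -9.0000e-04 -8.5300e-02]
```

The TCP stopped at 0.0187 m, exactly the predicted fully-home height, while the force rose to 27 N on the plate. Next I unload, open and retreat upward.

```bash

python3 -m jog '[[[0,0,-0.001],[0,0,0],1],[[0,0,-0.0018],[0,0,0],1],[[0,0,-0.0018],[0,0,0],1]]' >/dev/null; python3 f.py
python3 -m jog '[[[0,0,0],[0,0,0],0.55],[[0,0,0],[0,0,0],0.5],[[0,0,0],[0,0,0],0.3],[[0,0,0],[0,0,0],0.1],[[0,0,0],[0,0,0],0],[[0,0,0],[0,0,0],0],[[0,0,0],[0,0,0],0],[[0,0,0],[0,0,0],0]]'; python3 f.py
```

```text
[0.5556 0.1001 0.0187] [-1.09  7.74  3.61] [ 1.09  0.21 -0.07] [-3.1409e+00 -9.0000e-04 -8.5200e-02]
clock: 23.1
tcp_pos: [0.5551, 0.0996, 0.0179]
ee_rot: [3.142, 0.0, -0.085]
wrist_force: [-0.2, -0.4, -0.1]
gripper_width: 0.985
[0.5551 0.0996 0.0179] [-0.17 -0.21 -0.02] [-0.02 -0.05 -0.02] [ 3.1416e+00  1.0000e-04 -8.5000e-02]
```

```bash

python3 -m jog '[[[0,0,-0.01],[0,0,0],0],[[0,0,-0.03],[0,0,0],0],[[0,0,-0.06],[0,0,0],0],[[0,0,-0.1],[0,0,0],0],[[0,0,-0.14],[0,0,0],0],[[-0.03,0,-0.18],[0,0,0],0],[[-0.07,0,-0.2],[0,0,0],0],[[-0.09,0,-0.2],[0,0,0],0]]'
python3 -m jog '[[[0,0,0],[0,0,0],0],[[0,0,0],[0,0,0],0],[[0,0,0],[0,0,0],0]]'
python3 - <<'E'
from h import *
p=cam("wrist");np.savez('w8.npz',T=p['T'],K=p['K'],c=p['color'])
c=cv2.cvtColor(p['color'],cv2.COLOR_RGB2BGR)
cv2.imwrite('pics/w8.png',cv2.resize(c[0:290,200:500],None,fx=2.05,fy=2.05,interpolation=cv2.INTER_CUBIC))
E
```

```text
clock: 24.3
tcp_pos: [0.4645, 0.1075, 0.2214]
ee_rot: [-3.14, -0.004, -0.085]
wrist_force: [-0.2, -0.2, -0.8]
gripper_width: 1.002
clock: 24.6
tcp_pos: [0.4665, 0.1072, 0.2181]
ee_rot: [-3.141, -0.001, -0.085]
wrist_force: [0.5, 0.6, 0.4]
gripper_width: 1.001
```

View pics/w8.png

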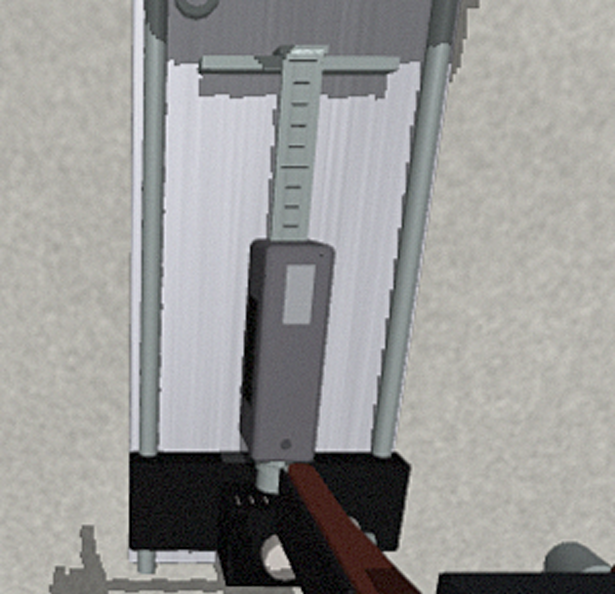

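The wrist view shows the rule straight on the middle line, hook over the lip at (305,50) and rear end against the collar at (270,463) with no gap or brass visible. One numeric check for brass pixels, then hand in.

```bash
python3 - <<'E'
from h import *
def brass(c,b): 
    x=cv2.cvtColor(np.ascontiguousarray(c[b[1]:b[3],b[0]:b[2]]),cv2.COLOR_RGB2HSV); return int(((x[...,0]>8)&(x[...,0]<28)&(x[...,1]>130)&(x[...,2]>80)).sum())
print("before",brass(np.load('w3.npz')['c'],(330,200,360,225)),"now",brass(np.load('w8.npz')['c'],(315,215,345,245)))
print(workorder.hand_in())
E
```

```text
before 16 now 0
the job is handed in; nothing more can be done
None
```

I measured the lip-to-collar distance with the grey rule and left it locked in place, then handed the job in. The robot was clear of everything at about 25 s on its clock, against the 69 s limit.

- **Hooking:** The hook went over the far side of the lip. As I drew the case back along the bed, the spring pull rose from 3.3 N to about 4.7 N.
- **Collar:** The drawing force jumped at the collar, with about 4.7 N of contact beyond the spring pull. I eased back to roughly 2–3 N before pressing down.
- **Locking:** I pressed the case down with about 27 N. It stopped at a tool height of 18.7 mm, the height I had worked out for the foot fully home. Partway down the case had not slipped in the grip.
- **Release:** I unloaded the hand, let go and retreated. The wrist force read zero after opening.

The last picture shows the rule straight on the middle line, the hook on the lip, the rear end against the collar, and no brass showing (0 brass pixels now, 16 before).

- **Press force disagreed:** The force during most of the press, about 10 N, was lower than the 15–20 N stated. It only rose at the end stop.
- **Bed direction disagreed:** My estimates of it differed by up to about 0.7°, except one rough rod reading about 3° off that I ignored. I followed the direction given by the lip and the carriage.
- **Not measured directly:** The lock and plunger positions are inferred from tool height, force and pictures.

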